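# Check the oven door's seating with a gauge blade

### The arm

A 6-joint arm with a two-finger parallel gripper is mounted at the origin on the work surface. World frame = base frame: x ahead of the robot, y to its left, z up, the work surface at z = 0. Lengths are in m, angles in rad, forces in N, time in s.
With the tool pointing down it reaches from about 0.35 to 0.975 m from the base axis. Payload 7.1 kg.
Tool frame: the origin (TCP) lies midway between the tips of the shut fingers; the grasp point (between the pads) lies 19 mm behind it; z points along the fingers, y is the line along which they close (so a half turn about z gives the same grasp; the last joint's range is limited). The gripper opens to 88 mm and grips with 3 to 60 N. Pads are 20 mm wide; open, the fingers measure 115 mm over their backs; the gripper's body (75 mm by 178 mm) begins 61 mm behind the grasp point.
Start: joints at [1.301, 0.423, 1.63, -0, 1.089, -0.019], TCP at [0.155, 0.605, 0.223] pointing down, gripper open.
Joint ranges: [-3, 3], [-0.9, 2.11], [0.09, 2.58], [-1.31, 4.45], [0.11, 2.69], [-2.54, 2.54]. Speed limits (rad/s): [2.39, 2.39, 3.01, 3.14, 3.14, 3.14].

### API

Orientations are given as a unit quaternion [w, x, y, z].
In Python, from station import bot, move_gripper, kinematics, optics, hand_in gives the robot as it stands. Calls block until the motion is done:
- bot.goto(position, orientation): joint-space move of the TCP to a pose.
- bot.move_straight(position, ori=None, vel=0.15, stop_force=None): straight line of the TCP; ori=None keeps the orientation; vel is the mean speed in m/s. With stop_force (N) it stops when the force on the tool has changed by that much, and returns True; else False.
- bot.goto_joints(angles): joint-space move.
- move_gripper(opening): finger opening in m; the grip force is fixed at half the most; returns when the fingers have stopped.
- bot.hold(seconds).
- kinematics.inverse_kinematics(position, orientation): joint angles nearest the present ones, or None.
- optics.read_camera(name): name is "scene" or "top" or "wrist"; returns the picture (480x640x3 uint8, red, green, blue); there is no depth.
- optics.calibration(name): a dict with "mtx" (3x3 intrinsics, pixels), "origin" and "rotation" of the camera in the world; the wrist camera has in their place "hand_eye" (4x4, takes a point from camera to tool coordinates, whose origin is the TCP and whose axes are the flange's). Camera axes: x right, y up, looking along -z (the intrinsics and any distortion apply to the point x, -y, -z); pixel columns grow to the right and rows downward; lengths in m; the calibration is good to about 2 mm. The wrist camera is an equidistant fisheye: a pixel r from the principal point sees the ray r / f radians off the axis. A picture is of the moment at which its call begins: read the wrist's pose just before it. calibration takes no time and is no camera call.
A pose or a line that the arm cannot do raises bot.IKError and nothing moves.
- hand_in(): hands the job in; it is judged then, once.
Trained networks look in the newest picture that a camera, given by its name, has taken for a name from the list of things; names that differ only in an ending like _2 or _b are one class to them, and where a whole thing is asked for, a point or a joint stands for the part that bears it (a point fixed in the world has none). Each returns a list of dicts, best first, with "confidence" (0 to 1); they miss things now and then, are a little off and sometimes report something else, mostly with a low value. They report only what shows in the picture. A call takes as long as a camera call. They do not tell look-alikes from the thing itself.
- optics.boxes_of(name, camera): "rect" ([centre column, centre row, width, height] as shares, 0 to 1, of the picture: columns of its width, rows of its height, round what is visible of it).
- optics.pinpoint(name, camera): "centre" ([column, row] as shares, 0 to 1, of the picture: columns of its width, rows of its height: a listed point, or the origin of a listed thing).
Readings, each from a call of its own:
- bot.get_t(): time.
- bot.get_q(): joint angles.
- bot.get_dq(): joint speeds.
- bot.get_tau(): joint torques, N m.
- bot.get_tcp_pos(): TCP position.
- bot.get_ee_rot(): TCP orientation.
- bot.get_force(): force on the tool from outside, world axes, zero at the start.
- bot.get_moment(): the same for the moment, N m.
- bot.get_grip_width(): finger opening in m.
- bot.get_grip_force(): force on a finger pad.
Only numpy, scipy, OpenCV 4.12 (cv2) and the standard library are available. Lean on these libraries where they do the work, as an engineer would, in place of code of your own. Each camera call takes 0.05 s, during which the arm holds its last target. There are 200 camera calls.

### The job

Push the drying oven's door shut until it seats on its catch. Then take the flat gauge blade out of the tool stand and ease it point-down from above, near the middle of the door's top edge, between the steel front frame and the door's sprung inner panel, until it drags snugly with its tip about 20 mm past where the two plates first nip it. Finish while still holding the blade at that depth, so that the catch can be adjusted against it; leave the spatula, tubes, beaker and bottle alone.

Things in the scene. Friction and masses are not known exactly. Their poses are not given: they have to be found in the camera images.
- oven: compact cream and teal bench drying oven, fixed. Origin: on the bench under the plane of its flat steel front frame, at the door's mid-width; x points into the oven (door faces -x), y left, z up. In mm: casing x 0 to 250, y -215 to 130, z to 220; right of the door (y -215 to -125) a control column comes forward to x -45. Flat top, clear but for a 12 high vent at x 190
- oven_door (a joint): the oven's door: 0 = shut, grows to 1.6 rad as its right edge swings out to the robot. Starts ajar, stays where left. Shut, in the oven's frame (mm): x -45 to -12, y -120 to 120, z 20 to 220. In the last 12 mm or so of the free edge's travel a spring ball catch resists (some 10 N at the free edge), then pulls the door to its stop at 0 and keeps it there
- hinge (a point): point on the door's vertical hinge axis (oven frame x -6, y +122 mm), at bench height; axes as the oven's. The door's front face lies 39 mm out from this axis; a vertical bar handle stands to 34 mm off the face, 212 mm from the hinge, 55 to 150 mm above the bench
- door_face (a point): point on the door's front face for pushing, 160 mm from the hinge towards the free edge, 195 mm above the bench (25 mm below the door's top). Moves with the door; axes are the door's: -x is the face's outward normal, y points to the hinge
- gap (a point): mid-width of the line where the blade is first nipped, in the frame's face (oven x 0), 195 mm above the bench; axes as the oven's. Door shut, the inner panel lies on the frame from here down to 155 mm above the bench. Above, both sheets flare apart to a funnel open upward, at the top (220 mm) from x -12 (back of the door's shell) to +10. A nipped blade's middle plane is at x -1.25 mm
- door_panel: sprung steel sheet on the back of the door, 195 mm wide (door shut: oven y -95 to +100); springs press it on the frame with about 6 N and let it yield 6 mm towards the robot. Its frame is the door's: origin on the hinge axis at bench height, not on the sheet
- feeler: flat steel gauge blade with flat aluminium handle, about 70 g. Origin: middle of the tip; z up the blade to the handle, x through its thickness, y across its width; a half turn about z looks the same. Blade 2.5 x 20 mm, z 0 to 70; handle 14 (x) x 22 (y) mm, z 70 to 125. Starts upright in a stand slot, tip 5 mm above the bench. Pushing it between the plates takes some 4 to 9 N (steady drag)
- stand: grey block for two upright tools, fixed, 60 (x) x 160 (y) x 75 mm high, origin under its centre; slots 7 x 25 mm, 72 mm deep, at y -40 and +40 mm, long side along y. Holds the gauge blade (handle's foot resting on the block's top) in one slot and the spatula in the other
- spatula: lab spatula with round wooden handle (14 mm diameter, top 150 mm above the bench) in the stand's other slot; origin at its tip, 15 mm above the bench; not needed
- tube_rack: blue rack with eight capped tubes, 70 x 140 x 106 mm high, origin under its centre; not needed
- beaker: glass beaker, 70 mm across, 85 mm high, origin under its centre; not needed
- reagent: white bottle with black cap, 64 mm across, 150 mm high, origin under its centre; not needed
There are look-alikes about, which are no part of the job. Of the things that look like the feeler, the smaller one is meant.

How it is judged:
By the outcome, as a careful person would: the job done as asked, in the order asked, and still so for the second after the job is handed in, while the arm keeps its last pose, push and grip.
It also fails if it takes over 64 s, if anything falls off the work surface, if the arm or the gripper's body presses on something with over 40 N, if the wrist force passes 120 N, or if a joint passes its speed limit or range.

## Working session

There is one attempt and no reset: what is moved stays moved. The work goes in short steps, each a Python script; the robot and the scene stay as the last script left them, time stands still between calls to the robot, and variables do not carry over. Pictures are saved under pics/ and viewed, at most 10 in all, crops included, and the job is handed in when it is done.

```bash
mkdir -p pics; ls
python3 - <<'E'
from station import bot,optics
import cv2,numpy as np
for c in ("scene","top"):
    im=optics.read_camera(c); cv2.imwrite(f"pics/{c}0.png",im[:,:,::-1])
    k=optics.calibration(c); print(c,{a:np.round(b,4).tolist() if not isinstance(b,str) else b for a,b in k.items()})
    for n in ("oven","hinge","door_face","gap","feeler","stand","spatula"):
        print(n,[(np.round(np.array(d["centre"])*[640,480],1).tolist(),round(d["confidence"],2)) for d in optics.pinpoint(n,c)[:4]])
print(optics.calibration("wrist"))
E
```

```text
pics
scene {'mtx': [[445.8227, 0.0, 320.0685], [0.0, 445.8227, 235.4193], [0.0, 0.0, 1.0]], 'origin': [0.981, 0.3875, 0.8143], 'rotation': [0.4137, 0.1574, 0.3092, 0.8417]}
oven [([210.6, 192.8], 0.34)]
hinge [([347.7, 344.3], 0.92)]
door_face [([319.2, 227.9], 0.81)]
gap [([296.0, 265.6], 0.77)]
feeler [([262.0, 205.7], 0.75)]
stand [([212.9, 191.1], 0.63)]
spatula []
top {'mtx': [[544.8078, 0.0, 310.2963], [0.0, 544.8078, 236.8866], [0.0, 0.0, 1.0]], 'origin': [0.3954, 0.0449, 1.282], 'rotation': [0.716, 0.0321, -0.0287, -0.6968]}
oven [([303.5, 181.2], 0.72)]
hinge [([249.2, 189.0], 0.83)]
door_face [([310.8, 211.7], 0.88)]
gap [([299.9, 169.1], 0.9), ([249.5, 189.6], 0.45)]
feeler [([420.3, 274.9], 0.7), ([463.7, 259.5], 0.4)]
stand [([479.5, 257.8], 0.66), ([248.8, 189.1], 0.24)]
spatula [([498.2, 256.9], 0.65)]
{'mtx': array([[371.64829954,   0.        , 319.07656502],
       [  0.        , 371.64829954, 236.81688322],
       [  0.        ,   0.        ,   1.        ]]), 'hand_eye': array([[-3.50883701e-04,  9.65842309e-01,  2.59130299e-01,
         7.03733682e-02],
       [ 9.99999938e-01,  3.34159712e-04,  1.08586649e-04,
        -7.22845362e-05],
       [ 1.82866738e-05,  2.59130321e-01, -9.65842366e-01,
        -1.61632795e-01],
       [ 0.00000000e+00,  0.00000000e+00,  0.00000000e+00,
         1.00000000e+00]])}
```

View pics/scene0.png

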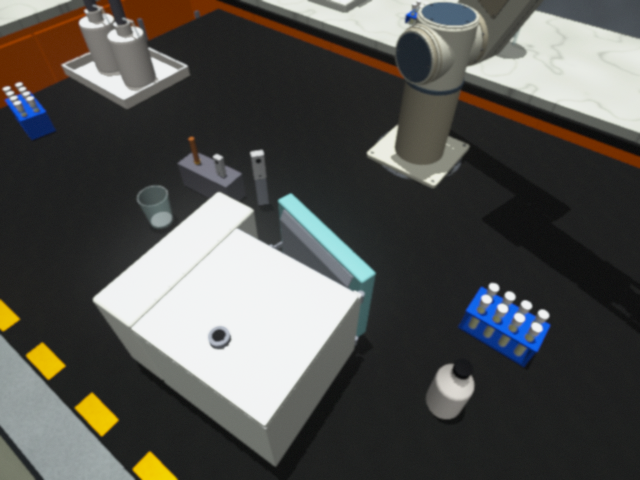

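View pics/top0.png

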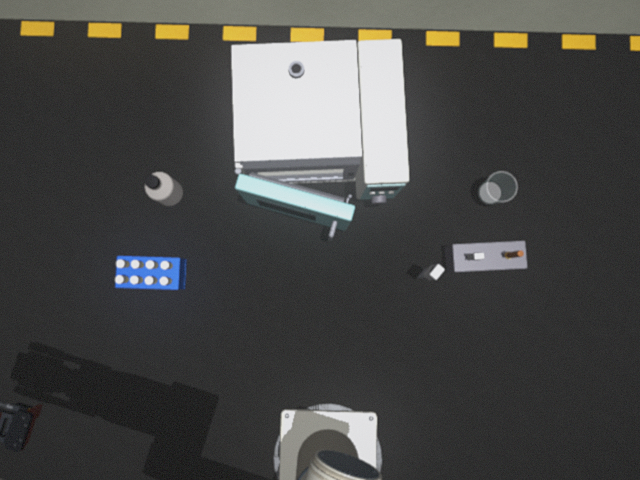

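The scene picture shows the oven at the centre, with its door ajar and the free edge at (290,200). In the top picture the door runs from (238,185) to (353,215).

Feeler candidates: a blade standing in the stand at top (474,256) / scene (219,165), and a larger free-standing one at top (437,271) / scene (258,175). The one in the stand fits, because it is smaller and sits in a stand slot beside the spatula at top (512,254). I'll confirm this in an enlarged crop.

Run:
```python
import cv2,numpy as np
t=cv2.imread("pics/top0.png"); s=cv2.imread("pics/scene0.png")
o=np.zeros((600,800,3),np.uint8)
def put(im,x,y,w,h,f,X,Y):
    c=cv2.resize(im[y:y+h,x:x+w],None,fx=f,fy=f,interpolation=cv2.INTER_CUBIC); o[Y:Y+c.shape[0],X:X+c.shape[1]]=c
put(t,225,30,195,240,2.5,0,0)
put(t,405,230,130,60,2.4,488,0)
put(s,170,125,110,95,2.8,488,150)
cv2.imwrite("pics/comp.png",o)
```

```text
(no output)
```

View pics/comp.png

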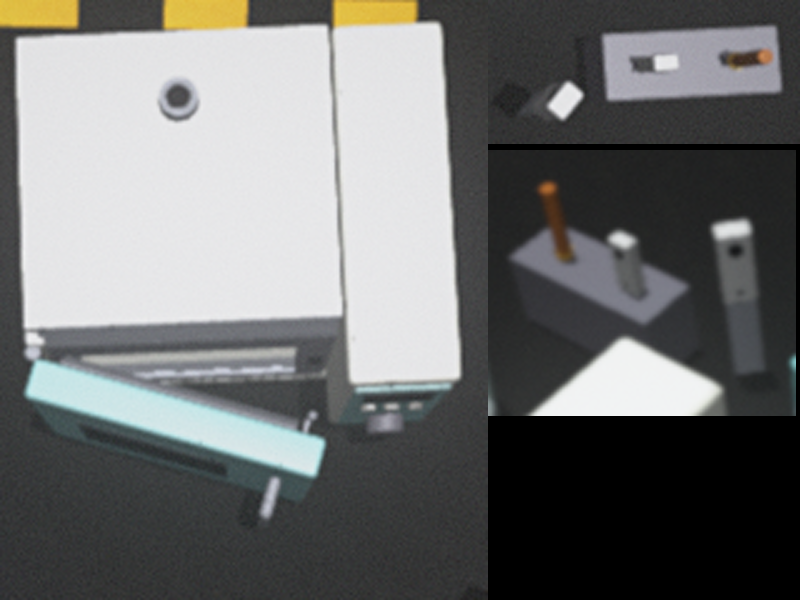

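The enlarged crop confirms it. The smaller blade is in the stand with its top at top px (479.6,255.8), and the free-standing one at (437,271) is clearly longer and larger. Next I fit the poses from the corners.

```bash
cat > h.py <<'E'
import numpy as np
from scipy.optimize import least_squares
from scipy.spatial.transform import Rotation as R
from station import bot,move_gripper,kinematics,optics,hand_in
C={c:optics.calibration(c) for c in("scene","top","wrist")}
def quat(q): return R.from_quat(np.roll(q,-1))
def proj(P,c):
    k=C[c];r=k["rotation"];r=quat(r) if np.size(r)==4 else R.from_matrix(r)
    p=r.inv().apply(np.atleast_2d(P)-k["origin"]); m=k["mtx"]
    return np.c_[m[0,0]*p[:,0]/-p[:,2]+m[0,2], m[1,1]*p[:,1]/p[:,2]+m[1,2]]
def place(pose,L):  # pose x,y,yaw ; L local m
    return R.from_euler('z',pose[2]).apply(np.atleast_2d(L))+[pose[0],pose[1],0]
def fit(obs,p0):
    f=lambda p:np.concatenate([(proj(place(p,np.array(l)/1e3),c)-uv).ravel() for c,l,uv in obs])
    s=least_squares(f,p0,loss='soft_l1'); return s.x,f(s.x).reshape(-1,2)
def down(yaw): # tool z down, tool y along world dir yaw
    y=np.array([np.cos(yaw),np.sin(yaw),0]);z=np.array([0,0,-1.]);x=np.cross(y,z)
    return np.roll(R.from_matrix(np.c_[x,y,z]).as_quat(),1)
E
python3 - <<'E'
from h import *
np.set_printoptions(precision=4,suppress=True)
oc=[("top",(250,130,220),(231.8,45.2)),("top",(250,-215,220),(401.4,39.2)),("top",(-45,-215,220),(409,182)),("top",(-45,-125,220),(364.6,183.6)),
("top",(0,130,220),(235,161.6)),
("scene",(250,-215,220),(95,298)),("scene",(-45,-215,220),(220,194)),("scene",(-45,-125,220),(254,210)),("scene",(0,130,220),(361,293))]
for sel in (oc,oc[:5]):
    p,r=fit(sel,[.55,.08,0]); print("oven",p);print(r)
p,r=fit(oc,[.55,.08,0])
print("gap",place(p,[0,0,.195]),"hinge",place(p,[-.006,.122,0]))
print("gap pix",proj(place(p,[0,0,.195]),"top"),proj(place(p,[0,0,.195]),"scene"),"hinge",proj(place(p,[-.006,.122,0]),"top"))
# door angle
def door(a,L): # L in door frame m (hinge origin)
    return place(p,R.from_euler('z',a).apply(L)+[-.006,.122,0])
oh=np.array([[353.5,215.5]]) # outer? print for candidates
for a in np.arange(-.6,.61,.1): print(round(a,2),proj(door(a,[-.039,-.242,.22]),"top"),proj(door(a,[-.039,-.16,.195]),"top"))
s=[("top",(30,80,75),(452.9,244.6)),("top",(30,-80,75),(525.4,241.3)),("top",(-30,-80,75),(527.1,268.3)),("top",(-30,80,75),(455,271.7))]
p,r=fit(s,[.35,-.35,0]);print("stand",p);print(r)
for y in(.04,-.04): print(place(p,[0,y,.13]),proj(place(p,[0,y,.13]),"top"),proj(place(p,[0,y,.13]),"scene"))
E
```

```text
oven [0.6338 0.0768 0.0566]
[[-0.1431 -2.4595]
 [ 1.0278 -1.5649]
 [-0.0159 -0.131 ]
 [-1.229  -0.3805]
 [-1.2135  2.9932]
 [-5.3715 -0.2575]
 [-0.7989 -3.9679]
 [ 1.5596 -0.6972]
 [ 1.0598 -0.7733]]
oven [0.6319 0.0755 0.0626]
[[-0.2873 -1.1134]
 [ 0.8733 -1.2002]
 [ 0.7161  0.222 ]
 [-0.4888  0.2406]
 [-0.6092  4.3689]]
gap [[0.6338 0.0768 0.195 ]] hinge [[0.6209 0.1982 0.    ]]
gap pix [[299.6949 165.3839]] [[296.2853 264.3738]] hinge [[250.4459 187.1273]]
-0.6 [[330.396  249.9336]] [[295.5    228.6627]]
-0.5 [[338.2508 240.2073]] [[301.1619 222.7448]]
-0.4 [[345.0678 229.7764]] [[306.1928 216.3078]]
-0.3 [[350.7815 218.7517]] [[310.5431 209.419 ]]
-0.2 [[355.339  207.2495]] [[314.1706 202.1502]]
-0.1 [[358.7001 195.3897]] [[317.0408 194.5764]]
-0.0 [[360.8371 183.2945]] [[319.1274 186.7754]]
0.1 [[361.7357 171.0875]] [[320.4123 178.8268]]
0.2 [[361.3938 158.8918]] [[320.8855 170.8109]]
0.3 [[359.8222 146.829 ]] [[320.5453 162.8083]]
0.4 [[357.0437 135.0179]] [[319.3984 154.8988]]
0.5 [[353.0924 123.5735]] [[317.4592 147.1605]]
0.6 [[348.0136 112.6061]] [[314.7497 139.6695]]
stand [ 0.4667 -0.3471  0.0729]
[[ 0.1842 -0.0027]
 [-0.2922  0.0004]
 [ 0.1668  0.0457]
 [-0.0657 -0.0422]]
[[ 0.4638 -0.3072  0.13  ]] [[479.6554 256.0055]] [[217.7757 156.1379]]
[[ 0.4696 -0.387   0.13  ]] [[517.4614 254.2746]] [[193.0152 144.3684]]
```

```bash
cat >> h.py <<'E'
oc=[("top",(250,130,220),(231.8,45.2)),("top",(250,-215,220),(401.4,39.2)),("top",(-45,-215,220),(409,182)),("top",(-45,-125,220),(364.6,183.6)),
("top",(10,130,220),(235,161.6)),("scene",(-45,-125,220),(254,210)),("scene",(10,130,220),(361,293))]
OV,_=fit(oc,[.63,.08,.06])
STAND=np.array([.4667,-.3471,.0729])
def door(a,L): return place(OV,R.from_euler('z',a).apply(L)+[-.006,.122,0])[0]
E
python3 - <<'E'
from h import *
print(OV,_)
Q=down(OV[2]+np.pi/2)
print(quat(bot.get_ee_rot()).as_matrix().round(2))
T=lambda a,d,z=.18: door(a,[-.039-.010-d,-.16,z])
p=bot.get_tcp_pos()
sols=[]
for s in(1,-1):
    q=kinematics.inverse_kinematics(T(-.32,.05,.32),down(OV[2]+s*np.pi/2));print(s,q)
    if q is not None: sols.append((abs(np.array(q)-bot.get_q()).max(),s))
Q=down(OV[2]+min(sols)[1]*np.pi/2)
move_gripper(0)
bot.move_straight([p[0],p[1],.32],vel=.2)
bot.goto(T(-.32,.05,.32),Q)
bot.move_straight(T(-.32,.05),vel=.2)
print(bot.get_t(),bot.get_force())
print("contact",bot.move_straight(T(-.25,0),vel=.06,stop_force=5),bot.get_tcp_pos(),bot.get_force(),bot.get_t())
E
```

```text
Traceback (most recent call last):
NameError: name '_' is not defined
```

Run:
```python
from h import *
print(OV)
print(quat(bot.get_ee_rot()).as_matrix().round(2))
T=lambda a,d,z=.18: door(a,[-.039-.010-d,-.16,z])
p=bot.get_tcp_pos()
sols=[]
for s in(1,-1):
    q=kinematics.inverse_kinematics(T(-.32,.05,.32),down(OV[2]+s*np.pi/2));print(s,q)
    if q is not None: sols.append((abs(np.array(q)-bot.get_q()).max(),s))
Q=down(OV[2]+min(sols)[1]*np.pi/2)
move_gripper(0)
bot.move_straight([p[0],p[1],.32],vel=.2)
bot.goto(T(-.32,.05,.32),Q)
bot.move_straight(T(-.32,.05),vel=.2)
print(bot.get_t(),bot.get_force())
print("contact",bot.move_straight(T(-.25,0),vel=.06,stop_force=5),bot.get_tcp_pos(),bot.get_force(),bot.get_t())
```

```text
[0.63064883 0.07493539 0.06998766]
[[-0.97  0.25 -0.  ]
 [ 0.25  0.97 -0.  ]
 [ 0.   -0.   -1.  ]]
1 [ 1.11292512e-01  1.03439873e-01  1.82617606e+00 -4.44089210e-16
  1.21197672e+00 -1.52949147e+00]
-1 [ 1.11292512e-01  1.03439873e-01  1.82617606e+00 -4.44089210e-16
  1.21197672e+00  1.61210118e+00]
5.875 [ 0.00264429 -0.20295376  1.04486872]
contact False [0.5391245  0.04767107 0.18001897] [-0.4463192   0.05685406  0.45579137] 7.05
```

Run:
```python
from h import *
T=lambda a,d,z=.18: door(a,[-.039-.010-d,-.16,z])
for a in(-.16,-.08):
    print(bot.move_straight(T(a,0),vel=.08,stop_force=28),bot.get_force().round(1))
print("shut",bot.move_straight(T(.045,0),vel=.03,stop_force=26))
f=bot.get_force();p=bot.get_tcp_pos();print(f,p,R.from_euler('z',-OV[2]).apply(p-[OV[0],OV[1],0]),T(0,0))
bot.hold(.2);print(bot.get_force())
bot.move_straight(T(0,.03),vel=.1)
bot.move_straight(T(0,.03,.33),vel=.2)
import cv2
# view pose for wrist camera
im=optics.read_camera("top");cv2.imwrite("pics/top1.png",im[:,:,::-1])
print(bot.get_tcp_pos(),bot.get_ee_rot(),bot.get_t(),bot.get_force())
im2=optics.read_camera("wrist");cv2.imwrite("pics/w1.png",im2[:,:,::-1])
o=np.zeros((600,800,3),np.uint8)
o[:480,:560]=cv2.resize(im2[:,40:600],(560,480))[:,:,::-1]
o[:300,560:]=cv2.resize(im[130:250,300:396,::-1],(240,300),interpolation=cv2.INTER_CUBIC)
cv2.imwrite("pics/c1.png",o)
```

```text
False [-0.1 -0.7  0.1]
False [ 0.4 -0.2 -0.7]
shut True
[ 0.72021512 -0.19661495 -0.00814358] [0.57803254 0.03334031 0.17917498] [-0.05539625 -0.03781376  0.17917498] [0.57844084 0.03318224 0.18      ]
[ 0.70482215 -0.87713623  0.08433086]
[0.54780448 0.03106612 0.32846695] [-6.20265741e-03 -3.49496996e-02  9.99369550e-01  7.40357088e-04] 9.875 [0.63278955 0.30323719 0.23516338]
```

View pics/c1.png

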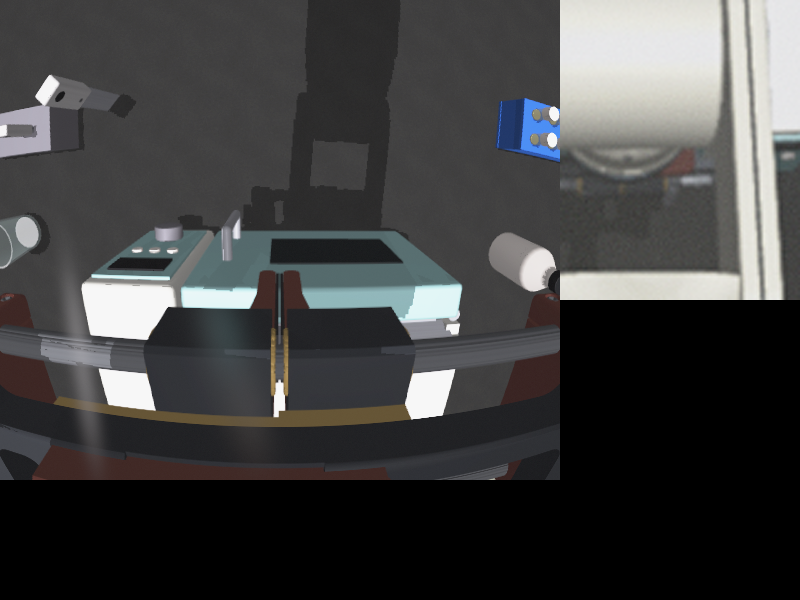

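The wrist picture has the robot at the top. The oven door looks nearly flush with the control column (column front edge at row ~283, door edge at ~288), but the fingers hide the gap. I'll look straight down on the gap from above.

```bash
cat >> h.py <<'E'
def wproj(P,pos,q):
    H=C["wrist"]["hand_eye"];m=C["wrist"]["mtx"]
    p=quat(q).inv().apply(np.atleast_2d(P)-pos); p=(p-H[:3,3])@H[:3,:3]
    r=np.hypot(p[:,0],p[:,1]);th=np.arctan2(r,-p[:,2])
    return np.c_[m[0,0]*th*p[:,0]/r+m[0,2],m[1,1]*th*-p[:,1]/r+m[1,2]]
E
python3 - <<'E'
from h import *
import cv2,pickle
Q=bot.get_ee_rot()
g=place(OV,[.075,-.03,.40])[0]
bot.move_straight(g,vel=.25)
move_gripper(.05)
pos,q=bot.get_tcp_pos(),bot.get_ee_rot()
im=optics.read_camera("wrist");cv2.imwrite("pics/w2.png",im[:,:,::-1]);pickle.dump((pos,q),open("w2.pkl","wb"))
for n in("gap","hinge","door_face"): print(n,[(np.array(d["centre"])*[640,480],d["confidence"]) for d in optics.pinpoint(n,"wrist")[:2]])
L=np.array([[-45,-215,220],[-45,-125,220],[-45,-120,220],[-45,120,220],[-12,-120,220],[-12,120,220],[10,-120,220],[10,120,220],[0,0,195]])/1e3
pr=wproj(place(OV,L),pos,q);print(pr.round(1),bot.get_t())
o=cv2.resize(im[:,:,::-1],(800,600),interpolation=cv2.INTER_CUBIC)
for u in pr: cv2.circle(o,tuple(int(v*1.25) for v in u),2,(0,0,255),-1)
cv2.imwrite("pics/c2.png",o)
E
```

```text
gap [(array([349.12 , 137.904]), 0.56), (array([543.296,  43.488]), 0.49)]
hinge []
door_face [(array([309.888,  96.288]), 0.86)]
[[131.6 100.4]
 [216.6  91.6]
 [221.7  91.2]
 [474.7  96.4]
 [221.9 125.9]
 [474.4 129.8]
 [222.3 149.2]
 [473.7 152.3]
 [349.5 137. ]] 11.875
```

View pics/c2.png

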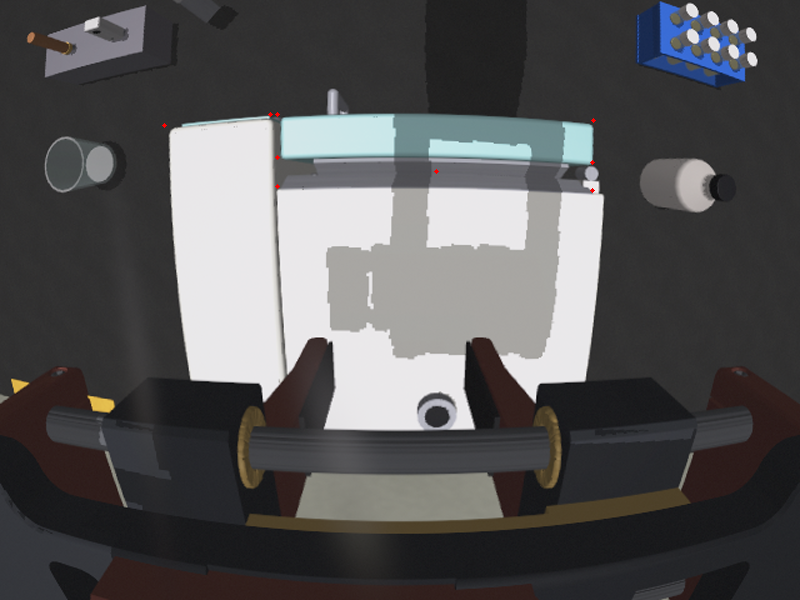

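The picture shows the door shut: its front edge, (282,118) to (593,124), lines up with the column's front edge at (274,119). The funnel lies between the door's back edge (row ~160) and the lid edge (row ~190). I'll refine with one zoomed crop.

Run:
```python
import cv2,numpy as np
im=cv2.imread("pics/w2.png")
a=cv2.resize(im[80:165,125:325],None,fx=4,fy=3.5,interpolation=cv2.INTER_CUBIC)
b=cv2.resize(im[80:165,300:500],None,fx=4,fy=3.5,interpolation=cv2.INTER_CUBIC)
cv2.imwrite("pics/c3.png",np.vstack([a,b])); print(a.shape)
```

```text
(298, 800, 3)
```

View pics/c3.png

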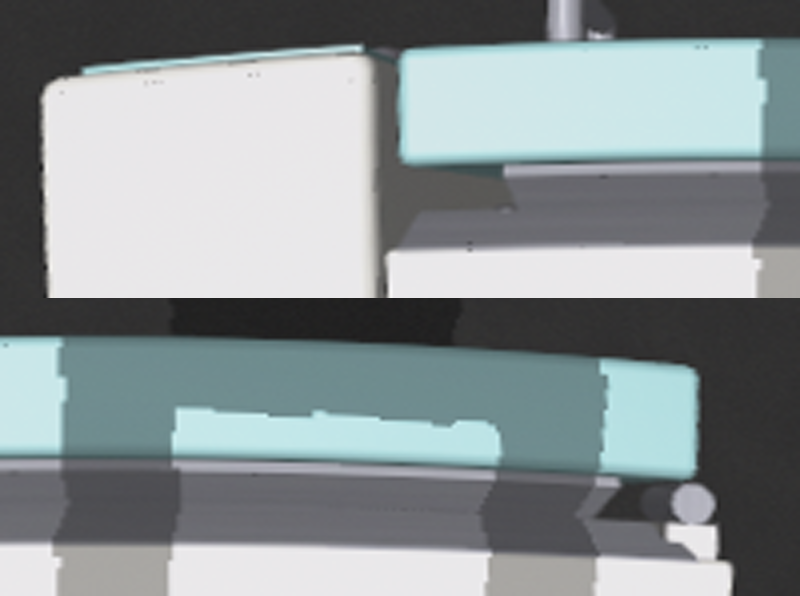

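Run:
```python
from h import *
import pickle
np.set_printoptions(precision=4,suppress=True)
pos,q=pickle.load(open("w2.pkl","rb"))
L=np.array([[0,-95,195],[0,100,195],[-45,-120,220],[-45,120,220],[-12,-120,220],[-12,120,220],[10,130,220],[-45,-215,220],[-45,-125,220]])/1e3
U=np.array([[254.3,139.1],[445,142],[225,93.7],[474.3,99.7],[225,126.6],[473.8,131.1],[483,155.4],[136,103.4],[218.8,95.7]])
f=lambda p:(wproj(place(p,L),pos,q)-U).ravel()
s=least_squares(f,OV,loss='soft_l1');print(OV,s.x);print(f(s.x).reshape(-1,2))
f2=lambda p:(wproj(place(p,L[:2]),pos,q)-U[:2]).ravel()
s2=least_squares(f2,OV);print(s2.x,f2(s2.x))
# spatula/feeler in stand in this wrist image
print(wproj(place(STAND,[[0,.04,.13],[.03,.08,.075],[-.03,.08,.075],[.03,-.08,.075]]),pos,q))
```

```text
[0.6306 0.0749 0.07  ] [0.6327 0.0765 0.0714]
[[ 0.101   1.0255]
 [ 2.9367  0.6928]
 [-1.8589 -0.1481]
 [ 1.6814 -1.1535]
 [-1.5749  1.7089]
 [ 1.8437  0.8836]
 [ 1.0038 -0.3757]
 [-3.1778 -0.7647]
 [-0.8131 -1.7884]]
[0.632 0.075 0.069] [-1.4331  0.0186  1.5648  0.0421]
[[ 71.4884  17.8999]
 [112.3493  40.1186]
 [115.1386   3.4379]
 [ 34.4916  60.589 ]]
```

```bash
sed -i '/^OV,_/a OV=np.array([.6325,.0755,.0705])' h.py
python3 - <<'E'
from h import *
import cv2
F=place(STAND,[0,.04,0])[0]; Q=down(STAND[2])
print(kinematics.inverse_kinematics(F+[0,0,.26],Q))
bot.goto(F+[0,0,.26],Q); print(bot.get_t())
pos,q=bot.get_tcp_pos(),bot.get_ee_rot()
im=optics.read_camera("wrist")
for n in("feeler","stand"): print(n,[(np.array(d["centre"])*[640,480],d["confidence"]) for d in optics.pinpoint(n,"wrist")[:3]])
L=np.array([[7,51,130],[7,29,130],[-7,29,130],[-7,51,130],[30,80,75],[30,-80,75],[-30,-80,75],[-30,80,75]])/1e3
pr=wproj(place(STAND,L),pos,q);print(pr.round(1))
o=cv2.resize(im[:,:,::-1],(800,600),interpolation=cv2.INTER_CUBIC)
for u in pr: cv2.circle(o,tuple(int(v*1.25) for v in u),2,(0,0,255),-1)
cv2.imwrite("pics/c4.png",o)
E
```

```text
[-6.06426790e-01  2.79863092e-01  1.74901775e+00 -4.44089210e-16
  1.11271181e+00 -6.79326790e-01]
13.5417
feeler [(array([318.4  , 199.008]), 0.74), (array([292.928, 113.424]), 0.56)]
stand [(array([317.504, 231.216]), 0.69)]
[[326.8 214.1]
 [326.7 240.5]
 [309.5 240.5]
 [309.4 214.1]
 [350.3 172.1]
 [346.5 325.7]
 [289.8 325.7]
 [286.1 172.1]]
```

View pics/c4.png

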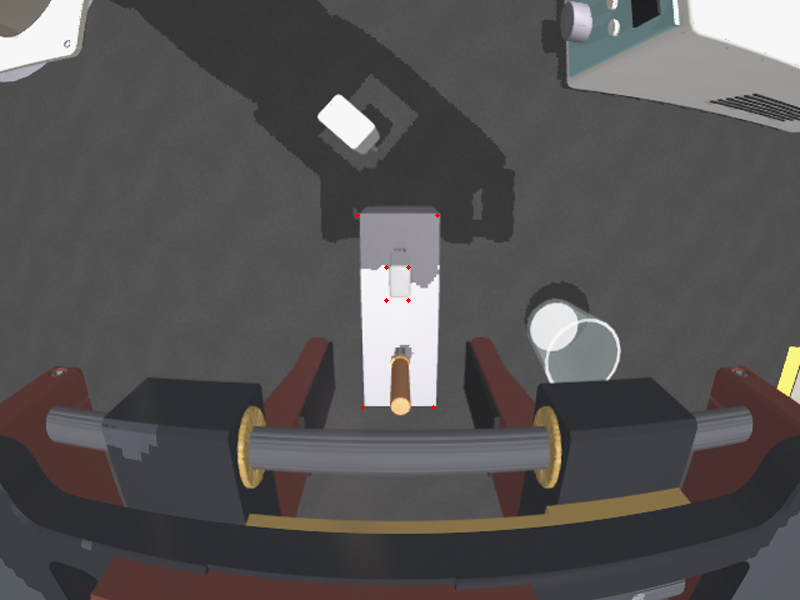

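The picture shows the feeler handle top at (399,281) in the near slot. It lies within about 1 mm of the predicted red corners, and the spatula at (400,405) is clear of the fingers. I'll grasp and lift.

Run:
```python
from h import *
F=place(STAND,[0,.04,0])[0]+[.001,.001,0]
bot.move_straight(F+[0,0,.091],vel=.12)
move_gripper(0)
print(bot.get_grip_width(),bot.get_grip_force(),bot.get_force(),bot.get_tcp_pos(),bot.get_t())
bot.move_straight(F+[0,0,.20],vel=.1)
print(bot.get_force(),bot.get_grip_width())
bot.move_straight(F+[0,0,.36],vel=.25)
g=place(OV,[-.00125,0,.36])[0]
bot.goto(g,down(OV[2]))
import cv2
im=optics.read_camera("scene");cv2.imwrite("pics/s5.png",im[:,:,::-1])
print(bot.get_t(),bot.get_tcp_pos(),bot.get_force())
pos,q=bot.get_tcp_pos(),bot.get_ee_rot()
im2=optics.read_camera("wrist");cv2.imwrite("pics/w5.png",im2[:,:,::-1])
a=cv2.resize(im[100:340,190:390,::-1],(400,480));b=cv2.resize(im2[100:340,220:420,::-1],(400,480))
cv2.imwrite("pics/c5.png",np.hstack([a,b]))
```

```text
0.013778830388639578 29.99747335910797 [0.49915641 0.72654535 0.7778872 ] [ 0.46482389 -0.30624128  0.09105713] 15.9
[ 0.5013436  -0.54308141 -1.86319604] 0.013962004377704016
19.525 [0.63121996 0.07413463 0.35995437] [ 1.46463264 -0.44651264 -1.11498219]
```

View pics/c5.png

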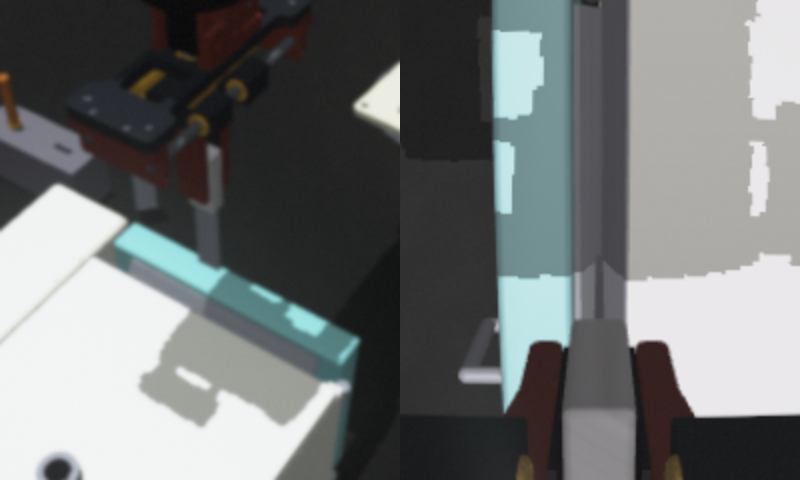

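The blade is held upright, and in the wrist view its handle is centred over the funnel valley (crop column ~600 for both). I'll descend, watching the forces.

Run:
```python
from h import *
g=place(OV,[-.00125,0,0])[0]; Ri=R.from_euler('z',-OV[2])
st=lambda s:print(s,(bot.get_tcp_pos()[2]-.086).round(4),Ri.apply(bot.get_force()).round(2),bot.get_moment().round(2),round(bot.get_t(),2))
st(bot.move_straight(g+[0,0,.305],vel=.1,stop_force=6))
st(bot.move_straight(g+[0,0,.290],vel=.03,stop_force=6))
for z in np.arange(.288,.2745,-.002):
    s=bot.move_straight(g+[0,0,z],vel=.015,stop_force=10);st(s)
    if s: break
```

```text
False 0.2194 [-0.37  0.19 -0.73] [-0.08  0.07 -0.01] 20.27
False 0.2039 [ 0.43 -0.23 -0.88] [-0.07  0.08 -0.03] 20.93
False 0.202 [ 0.02 -0.1  -1.08] [-0.05  0.12  0.02] 21.21
False 0.1999 [-0.12 -0.01 -1.47] [-0.1   0.13 -0.06] 21.49
False 0.198 [ 0.63 -0.37 -0.9 ] [-0.06 -0.21 -0.04] 21.77
False 0.1965 [ 1.95 -0.13  2.61] [-0.04 -0.43 -0.  ] 22.06
True 0.1961 [-1.24 -0.11  4.28] [-0.11  0.27  0.  ] 22.27
```

Run:
```python
from h import *
g=place(OV,[-.00125,0,0])[0]; Ri=R.from_euler('z',-OV[2])
st=lambda s:print(s,(bot.get_tcp_pos()[2]-.086).round(4),Ri.apply(bot.get_tcp_pos()-g)[:2].round(4),Ri.apply(bot.get_force()).round(2),bot.get_moment().round(2),bot.get_grip_width().__round__(4),round(bot.get_t(),2))
st(0)
for z in np.arange(.281,.2765,-.001):
    s=bot.move_straight(g+[0,0,z],vel=.01,stop_force=16);st(s)
    if s: break
```

```text
0 0.1961 [0.0006 0.    ] [-1.24 -0.11  4.28] [-0.11  0.27  0.  ] 0.0139 22.27
False 0.1961 [0.0003 0.    ] [0.23 0.41 6.19] [-0.06  0.07  0.04] 0.0138 22.53
False 0.196 [0.0004 0.    ] [-2.29  0.97 11.69] [-0.17  0.52 -0.01] 0.0139 22.78
False 0.1957 [0.0004 0.    ] [-3.01  0.15 15.43] [-0.2   0.98 -0.05] 0.0136 23.03
False 0.1953 [0.0003 0.    ] [-6.59  0.14 19.36] [-0.2   1.37  0.  ] 0.0139 23.28
False 0.1947 [0.0002 0.0001] [-6.41 -1.02 22.31] [-0.2   1.78 -0.03] 0.0138 23.53
```

The tip is catching on the rigid frame flare (Fx −6 N), so the blade is about 1–2 mm too far into the oven. I'll back up, shift towards the door and retry.

Run:
```python
from h import *
Ri=R.from_euler('z',-OV[2])
O=place(OV,[0,0,0])[0]
P=lambda dx,z: place(OV,[-.00125+dx,0,z])[0]
st=lambda s:print(s,(bot.get_tcp_pos()[2]-.086).round(4),Ri.apply(bot.get_tcp_pos()-O)[:2].round(4),Ri.apply(bot.get_force()).round(2),bot.get_moment().round(2),round(bot.get_t(),2))
bot.move_straight(P(0,.290),vel=.05);st(0)
bot.move_straight(P(-.002,.290),vel=.03);st(0)
for z in np.arange(.285,.2695,-.002):
    s=bot.move_straight(P(-.002,z),vel=.015,stop_force=12);st(s)
    if s or bot.get_force()[2]>13: break
```

```text
0 0.2035 [-0.0017 -0.    ] [-0.28 -0.13 -0.32] [-0.06  0.07  0.03] 23.94
0 0.2035 [-0.0035  0.    ] [ 0.62 -0.48 -1.35] [-0.07  0.02 -0.03] 24.19
False 0.1994 [-0.0023  0.    ] [ 4.77 -0.24  1.07] [ 0.08 -1.22 -0.04] 24.68
False 0.1979 [-0.0019  0.    ] [6.43 0.86 3.13] [ 0.04 -1.55  0.  ] 24.96
False 0.1963 [-0.0016  0.    ] [ 6.11 -0.36  4.3 ] [ 0.04 -1.56 -0.03] 25.24
False 0.195 [-0.0017  0.    ] [ 2.89 -0.06  8.5 ] [ 0.05 -0.92 -0.06] 25.52
False 0.1924 [-0.0022  0.0001] [4.82 0.24 4.59] [ 0.02 -1.13 -0.02] 25.81
False 0.1895 [-0.0022  0.    ] [ 5.59 -1.16  2.9 ] [ 0.09 -1.49 -0.05] 26.09
False 0.1872 [-0.0022 -0.    ] [6.01 0.63 2.91] [ 0.04 -1.7  -0.03] 26.38
False 0.1851 [-0.0022 -0.    ] [6.2  0.82 2.11] [ 0.07 -1.74 -0.01] 26.66
```

Run:
```python
from h import *
Ri=R.from_euler('z',-OV[2])
O=place(OV,[0,0,0])[0]
P=lambda dx,z: place(OV,[-.00125+dx,0,z])[0]
st=lambda s:print(s,(bot.get_tcp_pos()[2]-.086).round(4),Ri.apply(bot.get_tcp_pos()-O)[:2].round(4),Ri.apply(bot.get_force()).round(2),bot.get_moment().round(2),round(bot.get_t(),2))
s=bot.move_straight(P(-.001,.269),vel=.01,stop_force=12);st(s)
for z in (.267,.265,.263,.261):
    s=bot.move_straight(P(-.0009,z),vel=.01,stop_force=12);st(s)
    if s: break
bot.hold(.5);st(1)
```

```text
False 0.1829 [-0.002  0.   ] [ 5.54 -0.76  2.89] [ 0.02 -1.32 -0.04] 27.03
False 0.1808 [-0.002 -0.   ] [5.58 0.63 2.48] [ 0.05 -1.35 -0.08] 27.38
False 0.1787 [-0.002 -0.   ] [5.49 0.13 2.43] [ 0.   -1.36 -0.05] 27.73
False 0.1767 [-0.002 -0.   ] [ 6.01 -0.39  2.85] [ 0.07 -1.39  0.  ] 28.08
False 0.1746 [-0.002  0.   ] [ 7.09 -0.73  1.96] [ 0.04 -1.36  0.  ] 28.43
1 0.1746 [-0.002 -0.   ] [6.58 0.5  3.12] [ 0.06 -1.48 -0.04] 28.93
```

Depth is reached, but the panel's 6 N is all carried by the arm, so the blade isn't yet touching the frame. I'll ease it towards the frame until the side force balances.

Run:
```python
from h import *
Ri=R.from_euler('z',-OV[2])
O=place(OV,[0,0,0])[0]
P=lambda dx,z: place(OV,[-.00125+dx,0,z])[0]
def st(s):
    F=np.mean([Ri.apply(bot.get_force()) for _ in range(8)],0)
    print(s,(bot.get_tcp_pos()[2]-.086).round(4),Ri.apply(bot.get_tcp_pos()-O)[:2].round(4),F.round(2),bot.get_moment().round(2),round(bot.get_t(),2)); return F
for dx in np.arange(-.0006,.0022,.0003):
    bot.move_straight(P(dx,.261),vel=.005,stop_force=10); bot.hold(.15)
    if st(round(dx,4))[0]<2.5: break
```

```text
-0.0006 0.1747 [-0.0019  0.    ] [6.   0.6  3.18] [ 0.08 -1.23 -0.03] 29.33
-0.0003 0.1746 [-0.0018 -0.    ] [4.65 0.3  1.42] [-0.04 -0.98 -0.07] 29.73
0.0 0.1746 [-0.0017  0.    ] [2.08 0.52 0.24] [-0.01 -0.54 -0.03] 30.13
```

Run:
```python
from h import *
import cv2
Ri=R.from_euler('z',-OV[2])
O=place(OV,[0,0,0])[0]
P=lambda dx,z: place(OV,[-.00125+dx,0,z])[0]
def st(s):
    F=np.mean([Ri.apply(bot.get_force()) for _ in range(8)],0)
    print(s,(bot.get_tcp_pos()[2]-.086).round(4),Ri.apply(bot.get_tcp_pos()-O)[:2].round(4),F.round(2),bot.get_moment().round(2),round(bot.get_t(),2)); return F
d=.0002
bot.move_straight(P(d,.261),vel=.005,stop_force=10);st("x")
bot.move_straight(P(d,.264),vel=.01,stop_force=12);st("up")
bot.move_straight(P(d,.261),vel=.01,stop_force=12);st("down")
bot.hold(.5);st("end")
print(bot.get_grip_width(),bot.get_grip_force())
a=optics.read_camera("scene")[100:340,190:390,::-1]
pos,q=bot.get_tcp_pos(),bot.get_ee_rot()
b=optics.read_camera("wrist")[100:340,220:420,::-1]
# handle top corners predicted (no slip): blade z=125 -> TCP+.039
T=lambda h:wproj(pos+quat(q).apply([[.011,-.007,-h],[.011,.007,-h],[-.011,-.007,-h],[-.011,.007,-h]]),pos,q)
b=cv2.resize(b,(400,480),interpolation=cv2.INTER_CUBIC)
for u in T(.039): cv2.circle(b,tuple(int(v) for v in (u-[220,100])*2),2,(0,0,255),-1)
cv2.imwrite("pics/c6.png",np.hstack([cv2.resize(a,(400,480),interpolation=cv2.INTER_CUBIC),b]))
```

```text
x 0.1746 [-0.0017 -0.    ] [ 0.02 -0.4   0.25] [-0.07 -0.23 -0.  ] 30.38
up 0.1773 [-0.0017 -0.    ] [ 0.98  0.16 -8.56] [-0.06 -0.3  -0.03] 30.83
down 0.1772 [-0.0016 -0.    ] [-1.05 -0.97  6.57] [-0.1   0.24 -0.11] 31.07
end 0.1772 [-0.0016 -0.    ] [-0.77 -0.02  5.56] [-0.12  0.28 -0.06] 31.57
0.013709908380486037 30.000886023044586
```

View pics/c6.png

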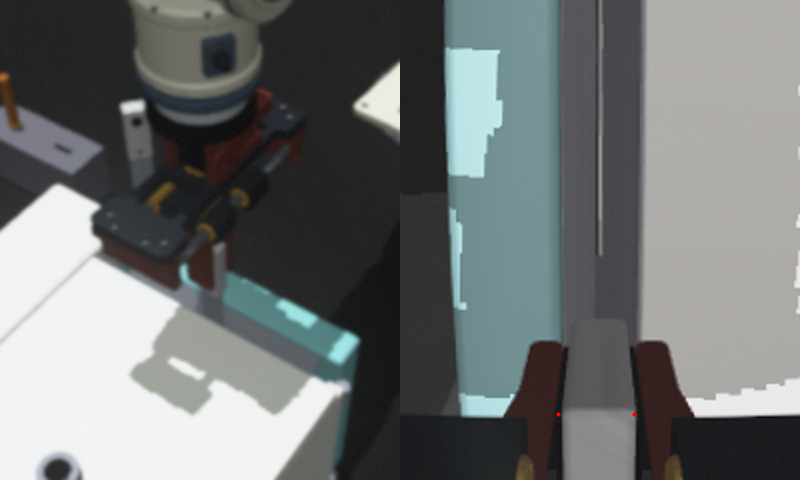

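The blade is nipped between both plates: drag is about ±7 N in each direction. The handle top sits at row ~408, the same place in the fingers as before insertion, so there was no slip. The last down-stroke stopped on the force reversal, so I'll ease the remaining 2.5 mm down.

Run:
```python
from h import *
Ri=R.from_euler('z',-OV[2]);O=place(OV,[0,0,0])[0]
def st(s):
    F=np.mean([Ri.apply(bot.get_force()) for _ in range(8)],0)
    print(s,(bot.get_tcp_pos()[2]-.086).round(4),Ri.apply(bot.get_tcp_pos()-O)[:2].round(4),F.round(2),round(bot.get_t(),2))
print(bot.move_straight(place(OV,[-.00105,0,.2608])[0],vel=.01,stop_force=14));st("down")
bot.hold(1);st("end");print(bot.get_grip_force(),bot.get_grip_width())
```

```text
False
down 0.1766 [-0.0013 -0.    ] [-3.54 -0.67  9.13] 31.97
end 0.1766 [-0.0013 -0.    ] [-4.4  -1.1   8.62] 32.97
30.004469454288483 0.013692296210437405
```

Run:
```python
from h import *
Ri=R.from_euler('z',-OV[2]);O=place(OV,[0,0,0])[0]
def st(s):
    F=np.mean([Ri.apply(bot.get_force()) for _ in range(8)],0)
    z=bot.get_tcp_pos()[2]-.086
    print(s,z.round(4),Ri.apply(bot.get_tcp_pos()-O)[:2].round(4),F.round(2),round(bot.get_t(),2));return z
for z in(.2605,.2598,.2591,.2584):
    s=bot.move_straight(place(OV,[-.00145,0,z])[0],vel=.01,stop_force=14)
    if st(s)<.1753: break
bot.hold(1);st("end");print(bot.get_grip_force(),bot.get_grip_width())
```

```text
False 0.1764 [-0.0014  0.    ] [-2.68 -0.55  8.15] 33.22
False 0.1756 [-0.0014  0.    ] [-3.5  -0.9   8.38] 33.47
False 0.1749 [-0.0014  0.0001] [-3.47 -0.4   7.33] 33.72
end 0.1749 [-0.0014  0.    ] [-3.73  0.33  8.99] 34.72
30.002536475658417 0.014094986944914721
```

Run:
```python
from station import hand_in
print(hand_in())
```

```text
the job is handed in; nothing more can be done
None
```

I pushed the oven door shut on its catch, and the gauge blade is held near the middle of the door's top edge with its tip about 20 mm past the nip, at about 8–9 N drag; the job is handed in, but the hand-in call gave no verdict.

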